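Tip the sewing box down and push it home against the stop rail

TASK

The wooden sewing box has been left standing on its narrow side. Push its top over towards the wooden stop rail so that it comes down on its base with the lid up, then push it along the worktop until it is flush against the rail, about in the middle of its length. Only push it, never lift or carry it, and leave the small things standing around it alone.

Things in the scene. Friction and masses are not known exactly. Their poses are not given: they have to be found in the camera images.
- sewing_box: brown wooden sewing box, 0.45 to 0.75 kg, lid fixed shut: 134 mm front (-x) to back (+x), 204 mm along y, 73 mm high. Origin: centre of its underside; z: from underside to lid. It starts standing on its front side, 134 mm tall, 73 mm thick, z level and away from the rail, x up, leaning 3.6 deg towards the rail. Lying right, z is up, x points to the rail; its back is then 66 mm from the origin
- box_center (a point): centre of the sewing box, 36.5 mm from its underside along the box's z; about 66 mm above the worktop at the start, 36 mm when the box lies on its base. Same axes as the box
- stop_rail: light wooden stop rail with two brass screws, screwed to the worktop: 280 mm long (y), 18 mm thick (x), 30 mm high. Origin: centre of its underside; z up. The box belongs against its -x face (9 mm from the origin), which looks roughly to the robot's left. The box starts in front of this face, its origin 180 to 215 mm from the rail's, turned at most 0.2 rad from square
- stain_stick: white stick bottle with green cap, 29 mm across, 99 mm tall, loose, to be left alone. Origin: centre of its underside, z up
- spool_1: reel of white thread, 29 mm across, 40 mm tall, loose, to be left alone. Origin: centre of its underside, z up
- wax_tin: flat green tin, 70 mm across, 25 mm tall, loose, to be left alone. Origin: centre of its underside, z up
- pill_bottle: small white bottle with white screw cap, 37 mm across, 78 mm tall, loose, to be left alone. Origin: centre of its underside, z up
Mind the look-alikes: they are no part of the job. Of the things like the sewing_box, leave any that is yellow; of the rest the larger one is meant.

How it is judged:
By the outcome, as a careful person would: the job done as asked, in the order asked, and still so for the second after the job is handed in, with the robot touching nothing.
It also fails if it takes over 48 s, if anything falls off the work surface, if the arm or the gripper's body presses on something with over 40 N, if the wrist force passes 120 N, or if a joint passes its speed limit or range.

ROBOT

A 6-joint arm with a two-finger parallel gripper is mounted at the origin on a cart in front of the work surface, level with it; the furniture and walls round the work are solid. World frame = base frame: x ahead of the robot, y to its left, z up, the work surface at z = 0. Lengths are in m, angles in rad, forces in N, time in s.
With the tool pointing down it reaches from about 0.3 to 0.875 m from the base axis. Payload 6.4 kg.
Tool frame: the origin (TCP) lies at the very end of the fingers, on their centre line; the grasp point (between the pads) lies 19 mm behind it; x points along the fingers, y is the direction in which the jaws open and shut, and the axes are right-handed (so a half turn about x gives the same grasp; the last joint's range is limited). The gripper opens to 85 mm and grips with 20 to 120 N. Pads are 22 mm wide; open, the fingers measure 114 mm over their backs; the gripper's body (76 mm by 85 mm) begins 54 mm behind the grasp point. The pads swing forward as they close: fully open they stand 13 mm farther back than shut.
Start: joints at [0.917, 0.181, 1.607, -0, 1.354, -0.206], TCP at [0.249, 0.518, 0.231] pointing down, gripper open.
Joint ranges: [-2.99, 2.99], [-0.89, 2.07], [0.3, 2.58], [-1.14, 4.28], [0, 2.63], [-3.12, 3.12]. Speed limits (rad/s): [2.57, 2.57, 3.01, 3.14, 3.14, 3.14].

INTERFACE

Orientations are given as a unit quaternion [w, x, y, z].
In Python, from bench import status, optics, hand_in gives the robot as it stands. The module is installed in compiled form; this text tells all that it offers.
- The arm moves only by the shell command python3 -m jog 'ROWS'. ROWS is JSON, one flat list of numbers, 5 for each row, row after row: the shift along the tool's x, y, z in mm, then the turn about the tool's x in degrees, then the opening in per cent of the stroke, from 0 (shut) to 100 (fully open). In form: [tx, ty, tz, yaw, gripper, tx, ty, tz, yaw, gripper, ...]. A call has exactly 5 rows; each row is the pose to reach, as a shift and turn from the pose commanded when the call began, along the tool's axes at that moment; what a row does not reach only later rows make up. A row lasts 1/10 s, in which the tool goes at most 50 mm and 8.59 degrees, less where a joint would pass 70% of its speed; a pose out of reach is approached as far as the arm can. A call with a gripper value outside its range is refused whole. The fingers move at their own pace and stop on an object; the grip force is fixed at half the most. Time passes only in rows, so rows that repeat a pose let the fingers close, or fill a call up. It gives the time, the measured TCP pose, the force and the opening at its end, in the units of the state.
- status.get_obs(): the state, without advancing time (a new reading comes with each control period).
- optics.camera(name): name is "scene" or "top" or "wrist"; returns the picture (480x640x3 uint8, red, green, blue); there is no depth.
- optics.get_calibration(name): a dict with "vertical_fov" (degrees; the focal length in pixels is half the picture's height over the tangent of half this angle, whatever the lens; pixels are square), "cx", "cy" (the principal point, pixels), "k1" (the pictures are not rectified: a ray, as slopes to the right and down, at radius r is drawn at 1 + k1 r^2 times it, then the intrinsics apply), "extrinsics" (4x4, takes a point from camera to world coordinates). Camera axes: x right, y up, looking along -z (the intrinsics and any distortion apply to the point x, -y, -z); pixel columns grow to the right and rows downward; lengths in m; the calibration is good to about 2 mm. A picture is of the moment at which its call begins: read the wrist's pose just before it. get_calibration takes no time and is no camera call; for the wrist camera it gives the pose at the moment of the call.
- hand_in(): hands the job in, once; it reports no verdict.
The state is a dict: "time_s": time; "q": joint angles; "dq": joint speeds; "joint_efforts": joint torques, N m; "eef_pos": TCP position; "eef_rot": TCP orientation; "wrist_force": force on the tool from outside, world axes, zero at the start; "torque": the same for the moment, N m; "opening": opening from 0.0 (shut) to 1.0 (fully open).
Only numpy, scipy, OpenCV 4.12 (cv2) and the standard library are available. Lean on these libraries where they do the work, as an engineer would, in place of code of your own. Each camera call takes 0.05 s, during which the arm holds its last target. There are 200 camera calls.

## Working session

There is one attempt and no reset: what is moved stays moved. The work goes in short steps, Python scripts to look and compute and a shell command to move; the robot and the scene stay as the last step left them, time stands still between calls to the robot, and variables do not carry over. Pictures are saved under pics/ and viewed, on a budget of 10 in all, crops included, one or two more only if the job needs it, and the job is handed in when it is done.

```bash
mkdir -p pics; cat > h.py <<'E'
import numpy as np, cv2
from bench import status, optics
def cam(n):
    c=optics.get_calibration(n); f=240/np.tan(np.radians(c['vertical_fov'])/2)
    return c,f,np.array(c['extrinsics'])
def px2w(n,u,v,z=0.):
    c,f,T=cam(n); d=np.array([(u-c['cx'])/f,(v-c['cy'])/f]); s=d.copy()
    for _ in range(30): s=d/(1+c['k1']*(s@s))
    r=T[:3,:3]@np.array([s[0],-s[1],-1]); o=T[:3,3]
    return o+r*(z-o[2])/r[2]
def w2px(n,p):
    c,f,T=cam(n); q=T[:3,:3].T@(np.array(p)-T[:3,3]); s=np.array([q[0],-q[1]])/-q[2]
    s=s*(1+c['k1']*(s@s)); return s*f+[c['cx'],c['cy']]
def snap(n,f,crop=None,k=1):
    im=optics.camera(n)[:,:,::-1]
    if crop: a,b,c,d=crop; im=im[b:d,a:c]
    im=cv2.resize(np.ascontiguousarray(im),None,fx=k,fy=k,interpolation=cv2.INTER_CUBIC); cv2.imwrite('pics/'+f,im)
E
python3 - <<'E'
from h import *
snap('scene','s1.png');snap('top','t1.png')
o=status.get_obs();print(o)
for n in('scene','top'):print(cam(n))
E
```

```text
{'time_s': 0.1, 'q': array([ 9.16723863e-01,  1.81452647e-01,  1.60788246e+00, -2.84501919e-06,
        1.35378361e+00, -2.06311533e-01]), 'dq': array([ 0.00172774, -0.00182217, -0.00251258,  0.0016704 , -0.00010933,
       -0.00198029]), 'joint_efforts': array([ 2.54107414e-03, -4.45870185e+01, -3.52242601e+01, -1.27491912e-04,
        4.11130779e-03, -3.42333317e-05]), 'eef_pos': array([0.24863957, 0.51793309, 0.23049451]), 'eef_rot': array([ 0.68923544,  0.1564972 ,  0.68968368, -0.15747878]), 'wrist_force': array([-0.30638257,  0.40791611, -0.83909721]), 'torque': array([ 0.04007811, -0.06151656,  0.02622552]), 'opening': 1.0017876166634254}
({'vertical_fov': 45.86226826985053, 'cx': 323.54588463486994, 'cy': 243.01013841867695, 'k1': -0.014066330591900695, 'extrinsics': array([[ 0.48212874,  0.68326347, -0.54836385, -0.11368125],
       [-0.87591953,  0.38864776, -0.28586341, -0.36267341],
       [ 0.01780036,  0.61814557,  0.78586207,  1.13951725],
       [ 0.        ,  0.        ,  0.        ,  1.        ]])}, np.float64(567.299389231355), array([[ 0.48212874,  0.68326347, -0.
[... 162 characters left out ...]
   ,  0.        ,  0.        ,  1.        ]]))
({'vertical_fov': 45.80803695114518, 'cx': 314.1478523265435, 'cy': 238.94782158258462, 'k1': -0.16946373594248068, 'extrinsics': array([[ 0.02566298,  0.98015704, -0.1965543 ,  0.35058447],
       [-0.99959539,  0.02274745, -0.01707681,  0.02042264],
       [-0.01226684,  0.19691301,  0.98034422,  1.51950737],
       [ 0.        ,  0.        ,  0.        ,  1.        ]])}, np.float64(568.0484248809886), array([[ 0.02566298,  0.98015704, -0.1965543 ,  0.35058447],
       [-0.99959539,  0.02274745, -0.01707681,  0.02042264],
       [-0.01226684,  0.19691301,  0.98034422,  1.51950737],
       [ 0.        ,  0.        ,  0.        ,  1.        ]]))
```

View pics/s1.png

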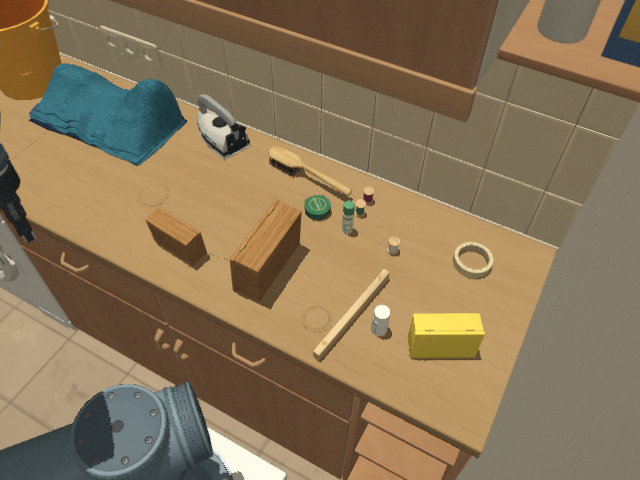

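View pics/t1.png

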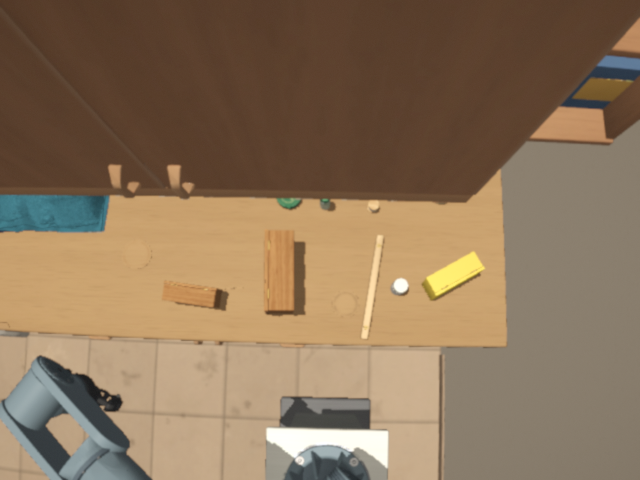

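Scene picture: the big brown box is at about (267,250), the rail runs from (388,273) to (317,355), and the pill bottle stands behind the rail at (381,320). The tin is at (317,207), the stick at (348,217), the spool at (393,245) and the small brown look-alike at (176,235). Next is an enlarged view for measuring.

```bash
python3 - <<'E'
from h import *
snap('scene','s2.png',(220,190,420,370),4);snap('top','t2.png',(250,190,420,350),4)
E
```

```text
(no output)
```

View pics/s2.png

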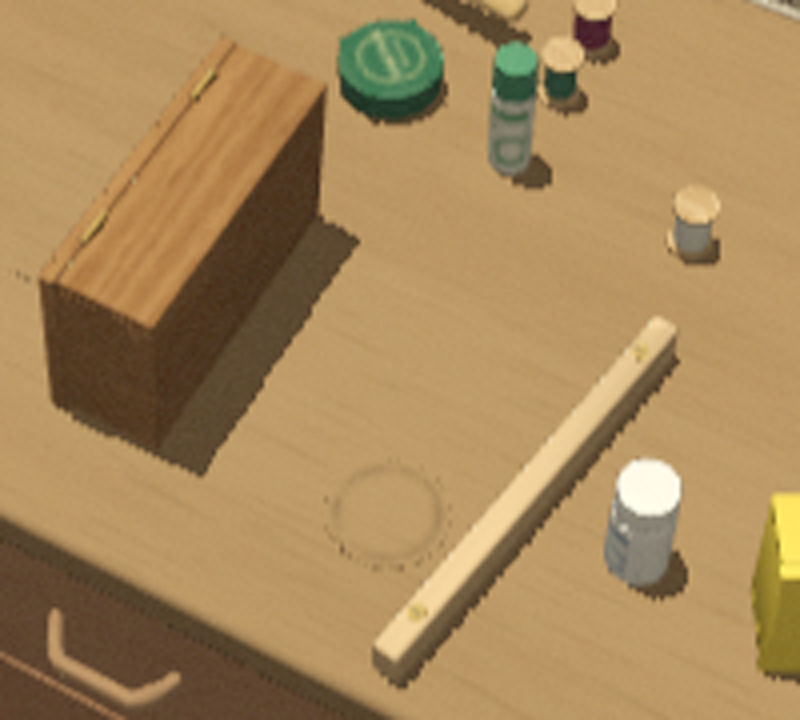

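View pics/t2.png

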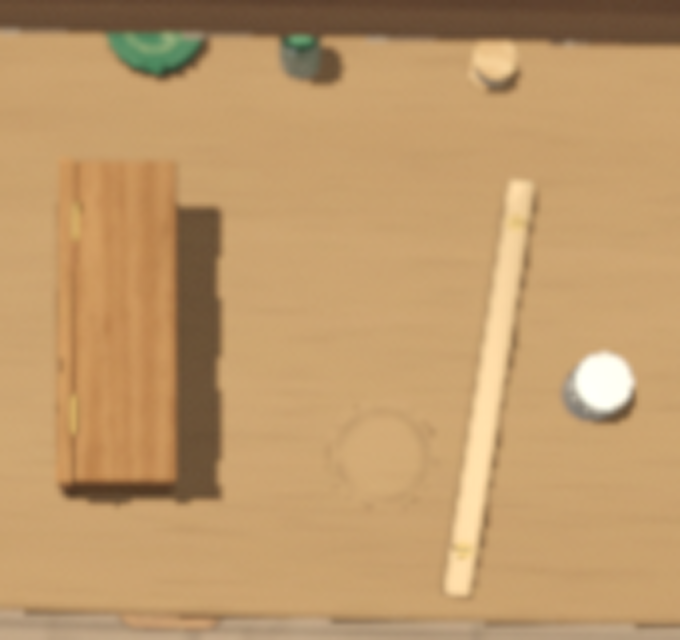

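```bash
python3 - <<'E'
from h import *
S=lambda l,z:[print('  s',np.round(px2w('scene',220+a/4,190+b/4,z),4)) for a,b in l]
T=lambda l,z:[print('  t',np.round(px2w('top',250+a/4,190+b/4,z),4)) for a,b in l]
print('box top');z=.135
S([(232,40),(325,90),(152,327),(42,280)],z);T([(60,160),(176,160),(176,485),(58,485)],z)
print('rail top')
S([(655,316),(677,330),(397,665),(373,650)],.03);T([(510,180),(535,182),(470,597),(445,595)],.03)
print('tin');S([(391,58)],.025);T([(155,73)],0)
print('stick');S([(516,57)],.099)
print('spool');S([(697,205)],.04)
print('pill');S([(648,487)],.078);T([(604,383)],.078)
print('counter edge');T([(100,610),(400,610)],0)
E
```

```text
box top
  s [0.648  0.1606 0.135 ]
  s [0.6413 0.0923 0.135 ]
  s [0.4479 0.0878 0.135 ]
  s [0.4447 0.1574 0.135 ]
  t [0.6481 0.168  0.135 ]
  t [0.6498 0.0954 0.135 ]
  t [0.4477 0.0889 0.135 ]
  t [0.4457 0.1609 0.135 ]
rail top
  s [ 0.6625 -0.1235  0.03  ]
  s [ 0.6596 -0.1394  0.03  ]
  s [ 0.3844 -0.1005  0.03  ]
  s [ 0.3858 -0.0849  0.03  ]
  t [ 0.664  -0.1231  0.03  ]
  t [ 0.663  -0.1399  0.03  ]
  t [ 0.3868 -0.099   0.03  ]
  t [ 0.3878 -0.0827  0.03  ]
tin
  s [0.7698 0.1184 0.025 ]
  t [0.7401 0.1193 0.    ]
stick
  s [0.7501 0.0199 0.099 ]
spool
  s [ 0.7451 -0.1125  0.04  ]
pill
  s [ 0.5231 -0.1792  0.078 ]
  t [ 0.5228 -0.1794  0.078 ]
counter edge
  t [0.3729 0.1435 0.    ]
  t [ 0.378  -0.0551  0.    ]
```

```bash
cat >> h.py <<'E'
from scipy.spatial.transform import Rotation as Ro
def go(p,jaw=None):
    o=status.get_obs(); R=Ro.from_quat(o['eef_rot'],scalar_first=True).as_matrix()
    d=R.T@(np.array(p)-o['eef_pos'])*1000
    a=0
    if jaw is not None:
        j=R.T@np.array([np.cos(jaw),np.sin(jaw),0]); a=np.degrees(np.arctan2(j[2],j[1])); a=(a+90)%180-90
    print('t',round(o['time_s'],2),'pos',o['eef_pos'].round(4),'F',o['wrist_force'].round(1),'q6',o['q'][5].round(2)); print('R',R.round(3).tolist()); print('shift',d.round(1),'yaw',round(a,1))
E
python3 - <<'E'
from h import *
go([.548,.225,.2],.027)
print(px2w('top',190,293,.05),px2w('top',450,200,.5))
E
```

```text
t 0.2 pos [0.2487 0.5181 0.2307] F [0.1 0.9 0.3] q6 -0.21
R [[-0.001, 0.433, 0.901], [-0.001, 0.901, -0.433], [-1.0, -0.001, -0.0]]
shift [  30.8 -134.6  396.7] yaw 62.8
[0.49317483 0.36771682 0.05      ] [ 0.63518927 -0.21403611  0.5       ]
```

```bash
python3 -m jog '[0,-14,42,7,100, 0,-28,84,14,100, 0,-43,127,21,100, 0,-57,170,28,100, 0,-71,212,35,100]'; python3 - <<'E'
from h import *
go([.548,.225,.2],.027)
E
```

```text
time_s: 0.7
eef_pos: [0.4103, 0.3611, 0.2312]
eef_rot: [0.609, 0.359, 0.609, -0.359]
wrist_force: [0.3, 0.8, 0.4]
opening: 1.004
t 0.7 pos [0.4103 0.3611 0.2312] F [0.3 0.8 0.4] q6 -0.0
R [[0.0, 0.874, 0.486], [-0.0, 0.486, -0.874], [-1.0, 0.0, 0.0]]
shift [ 31.2  54.3 185.8] yaw 27.5
```

```bash
python3 -m jog '[5,13,46,7,100, 10,27,93,14,100, 20,40,140,21,100, 31,54,186,27.5,100, 31,54,186,27.5,100]'; python3 - <<'E'
from h import *
snap('wrist','w1.png')
go([.548,.19,.112],.027)
E
```

```text
time_s: 1.2
eef_pos: [0.5503, 0.222, 0.1983]
eef_rot: [0.506, 0.493, 0.506, -0.495]
wrist_force: [-0.0, 0.7, 0.3]
opening: 1.002
t 1.25 pos [0.5486 0.2242 0.1988] F [-0.7  0.3 -0.2] q6 0.16
R [[-0.002, 1.0, 0.028], [-0.001, 0.028, -1.0], [-1.0, -0.002, 0.001]]
shift [86.8 -1.3 34.2] yaw 0.0
```

View pics/w1.png

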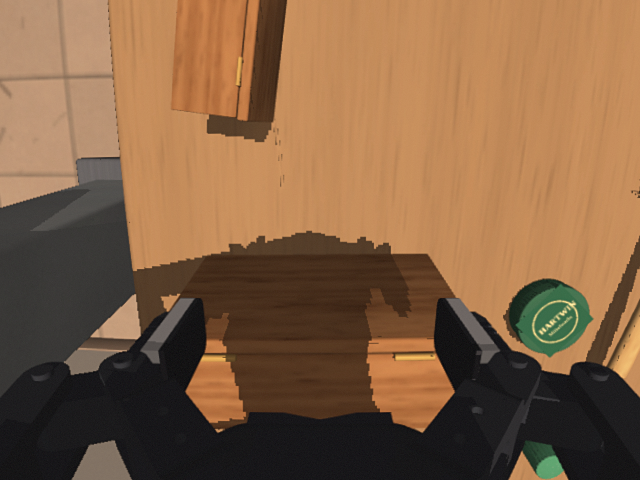

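The wrist view shows the lid's top edge level in the picture at row 350. It lies parallel to the jaws and centred between the fingers. I'll go down beside it and approach.

```bash
python3 -m jog '[45,0,0,0,100, 86,0,0,0,100, 86,-1,15,0,100, 86,-1,34,0,100, 86,-1,34,0,100]'; python3 -m jog '[0,0,5,0,100, 0,0,10,0,100, 0,0,15,0,100, 0,0,20,0,100, 0,0,25,0,100]'
```

```text
time_s: 1.75
eef_pos: [0.548, 0.1916, 0.116]
eef_rot: [0.508, 0.492, 0.508, -0.492]
wrist_force: [0.6, -0.1, -0.3]
opening: 1.002
time_s: 2.25
eef_pos: [0.5488, 0.1681, 0.1149]
eef_rot: [0.508, 0.492, 0.508, -0.491]
wrist_force: [-0.5, 2.4, 2.7]
opening: 1.003
```

```bash
python3 -m jog '[0,0,4,0,100, 0,0,8,0,100, 0,0,12,0,100, 0,0,16,0,100, 0,0,20,0,100]'; python3 - <<'E'
from h import *
snap('scene','s3.png',(200,170,400,320),3)
E
```

```text
time_s: 2.75
eef_pos: [0.549, 0.1474, 0.1142]
eef_rot: [0.508, 0.492, 0.508, -0.492]
wrist_force: [-0.1, 1.0, 2.6]
opening: 1.002
```

View pics/s3.png

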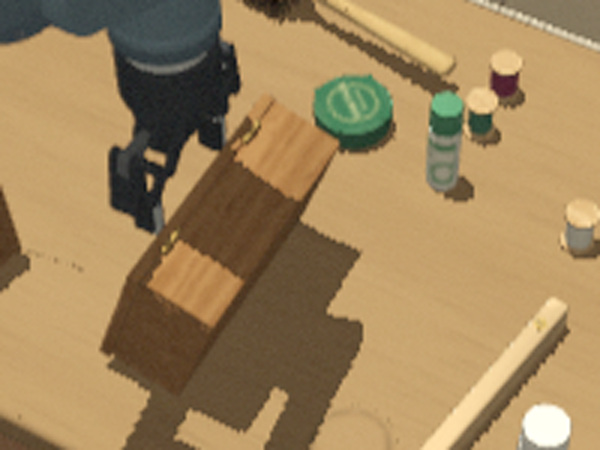

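The box is tipping about its lower edge: the near bottom-left corner (105,348) has lifted and it isn't sliding. I'll keep pushing.

```bash
python3 -m jog '[0,0,6,0,100, 0,0,12,0,100, 0,0,18,0,100, 0,0,24,0,100, 0,0,30,0,100]'; python3 -m jog '[0,0,0,0,100, 0,0,0,0,100, 0,0,0,0,100, 0,0,-20,0,100, 0,0,-40,0,100]'; python3 - <<'E'
from h import *
snap('scene','s4.png',(200,170,400,360),3)
E
```

```text
time_s: 3.3
eef_pos: [0.5499, 0.1171, 0.1141]
eef_rot: [0.508, 0.492, 0.508, -0.492]
wrist_force: [0.4, 0.1, 0.4]
opening: 1.0
time_s: 3.8
eef_pos: [0.5488, 0.1581, 0.1143]
eef_rot: [0.508, 0.492, 0.508, -0.492]
wrist_force: [-0.9, -0.6, 0.4]
opening: 1.001
```

View pics/s4.png

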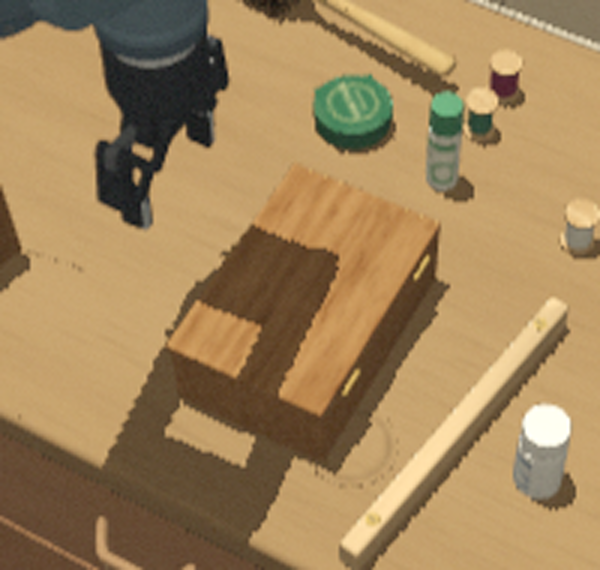

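The box lies flat with the lid up. Lid corners in the crop are about (297,165), (440,222), (320,415) and (170,348).

```bash
python3 - <<'E'
from h import *
P=np.array([px2w('scene',200+a/3,170+b/3,.073) for a,b in[(297,165),(440,222),(320,415),(170,348)]])[:,:2]
print(P.round(4),P.mean(0).round(4))
e=(P[0]-P[3])+(P[1]-P[2]);yaw=np.arctan2(e[1],e[0]);print('yaw',yaw)
c=P.mean(0);m=np.array([-np.sin(yaw),np.cos(yaw)]); q=c+m*(.067+.011+.012);print(q)
go([*q,.025],yaw)
E
```

```text
[[ 0.65    0.1047]
 [ 0.6552 -0.0242]
 [ 0.4526 -0.0304]
 [ 0.4481  0.0969]] [0.5515 0.0367]
yaw 0.03457918196802499
[0.54834994 0.12666475]
t 3.85 pos [0.5483 0.1611 0.1143] F [-1.2  1.3  0.6] q6 0.04
R [[-0.0, 0.999, 0.033], [0.002, 0.033, -0.999], [-1.0, 0.0, -0.002]]
shift [89.3 -1.1 34.6] yaw -0.1
```

```bash
python3 -m jog '[45,0,-10,0,100, 88,0,-10,0,100, 88,-1,10,0,100, 88,-1,30,0,100, 88,-1,35,0,100]'; python3 - <<'E'
from h import *
go([.5454,.0402,.025],-.142)
E
```

```text
time_s: 4.35
eef_pos: [0.5486, 0.1217, 0.0256]
eef_rot: [0.508, 0.492, 0.508, -0.492]
wrist_force: [0.2, 0.1, 0.8]
opening: 0.999
t 4.35 pos [0.5486 0.1217 0.0256] F [0.2 0.1 0.8] q6 -0.02
R [[-0.001, 1.0, 0.031], [-0.0, 0.031, -1.0], [-1.0, -0.001, 0.0]]
shift [ 0.7 -5.8 81.3] yaw 9.9
```

```bash
python3 -m jog '[0,0,7,0,100, 0,-1,14,1,100, 0,-1,21,3,100, 0,-2,28,5,100, 0,-2,35,7,100]'; python3 -m jog '[0,0,6,1,100, 0,0,12,2,100, 0,0,18,3,100, 0,0,24,3,100, 0,0,26,3,100]'; python3 - <<'E'
from h import *
snap('scene','s5.png',(220,190,420,370),4)
go([.5454,.0402,.025],-.142)
E
```

```text
time_s: 4.85
eef_pos: [0.5483, 0.0876, 0.0266]
eef_rot: [0.476, 0.523, 0.476, -0.522]
wrist_force: [1.7, 3.8, -0.5]
opening: 0.998
time_s: 5.35
eef_pos: [0.5459, 0.0614, 0.0265]
eef_rot: [0.463, 0.535, 0.463, -0.534]
wrist_force: [0.9, 4.4, 1.9]
opening: 1.001
t 5.4 pos [0.5458 0.0613 0.0265] F [0.9 1.6 0.4] q6 0.04
R [[0.0, 0.99, -0.142], [-0.0, -0.142, -0.99], [-1.0, 0.0, 0.0]]
shift [ 1.5  2.6 20.9] yaw -0.0
```

View pics/s5.png

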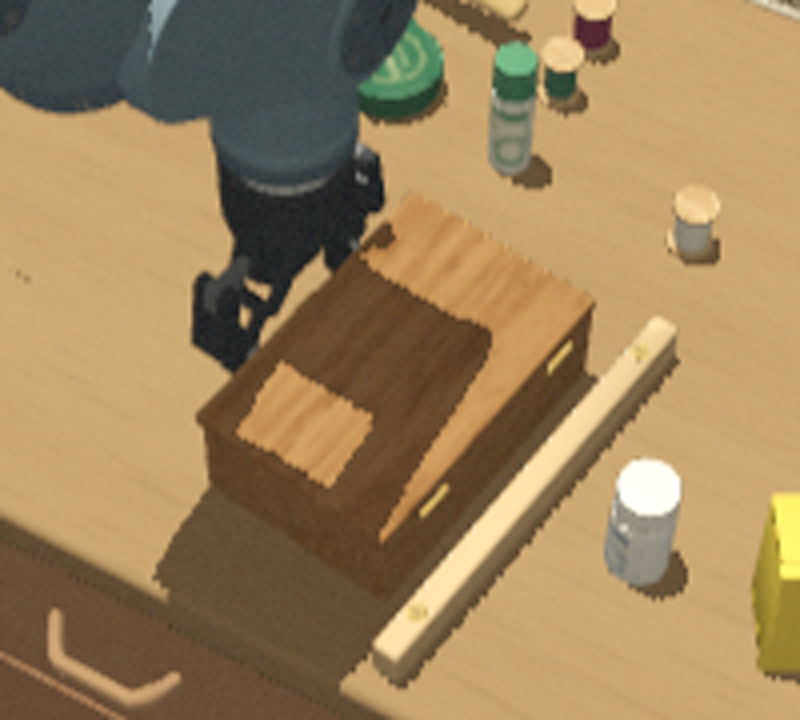

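The box is now parallel to the rail with a gap left. Lid corners are about (410,190), (595,302), (380,545) and (200,415).

```bash
python3 - <<'E'
from h import *
P=np.array([px2w('scene',220+a/4,190+b/4,.073) for a,b in[(410,190),(595,302),(380,545),(200,415)]])[:,:2]
print(P.round(4)); t=np.array([.990,-.141]);n=np.array([-.141,-.990]);f=np.array([.525,-.1035])
print('along',((P-f)@t).round(4),'normal',((P-f)@n).round(4))
E
```

```text
[[ 0.6441  0.0356]
 [ 0.6242 -0.0981]
 [ 0.4225 -0.0683]
 [ 0.4453  0.0597]]
along [ 0.0983  0.0975 -0.1065 -0.102 ] normal [-0.1545 -0.0193 -0.0204 -0.1503]
```

It is centred to about 3 mm, square, with a 20 mm gap.

```bash
python3 -m jog '[0,0,5,0,100, 0,0,10,0,100, 0,1,14,0,100, 0,1,17,0,100, 0,1,19,0,100]'; python3 -m jog '[0,0,1,0,100, 0,0,2,0,100, 0,0,3,0,100, 0,0,4,0,100, 0,0,4,0,100]'
```

```text
time_s: 5.9
eef_pos: [0.5439, 0.0435, 0.0264]
eef_rot: [0.463, 0.535, 0.463, -0.534]
wrist_force: [5.0, 11.9, 1.7]
opening: 1.001
time_s: 6.4
eef_pos: [0.5444, 0.043, 0.027]
eef_rot: [0.461, 0.537, 0.464, -0.533]
wrist_force: [6.2, 22.5, 4.2]
opening: 0.999
```

The force has risen to 22 N with no further motion, so the box is against the rail. I'll back off, lift clear and check.

```bash
python3 -m jog '[0,0,-6,0,100, 0,0,-30,0,100, 0,0,-60,0,100, -40,0,-80,0,100, -80,0,-110,0,100]'; python3 -m jog '[-40,0,-40,0,100, -70,0,-80,0,100, -70,0,-110,0,100, -70,0,-110,0,100, -70,0,-110,0,100]'; python3 - <<'E'
from h import *
snap('scene','s6.png',(220,190,420,370),4);snap('top','t6.png',(250,190,420,350),4)
E
```

```text
time_s: 6.9
eef_pos: [0.5568, 0.1474, 0.105]
eef_rot: [-0.462, -0.532, -0.464, 0.537]
wrist_force: [1.5, 0.0, -0.6]
opening: 0.997
time_s: 7.4
eef_pos: [0.5738, 0.2566, 0.1754]
eef_rot: [-0.464, -0.533, -0.464, 0.535]
wrist_force: [0.1, -0.5, -0.0]
opening: 1.002
```

View pics/s6.png

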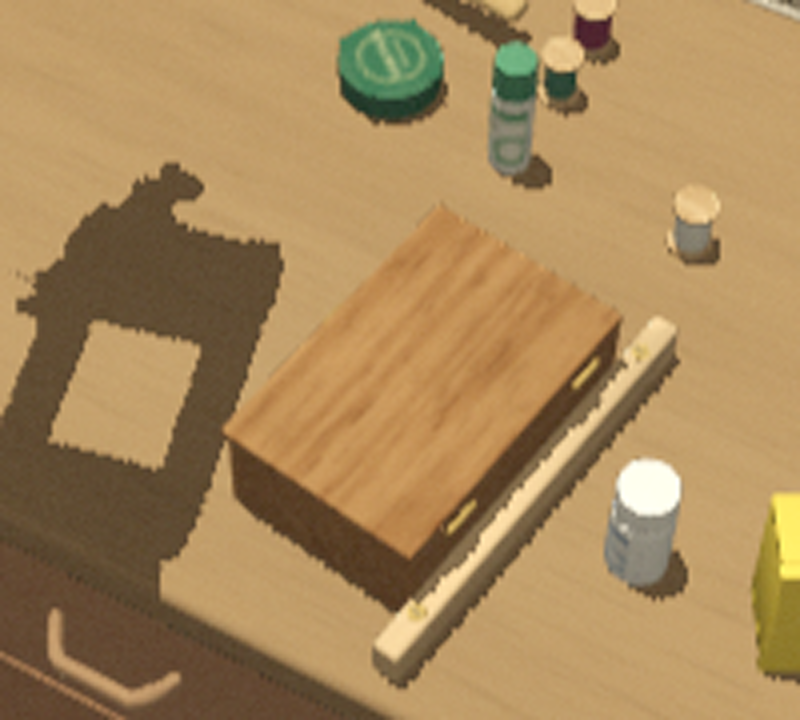

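View pics/t6.png

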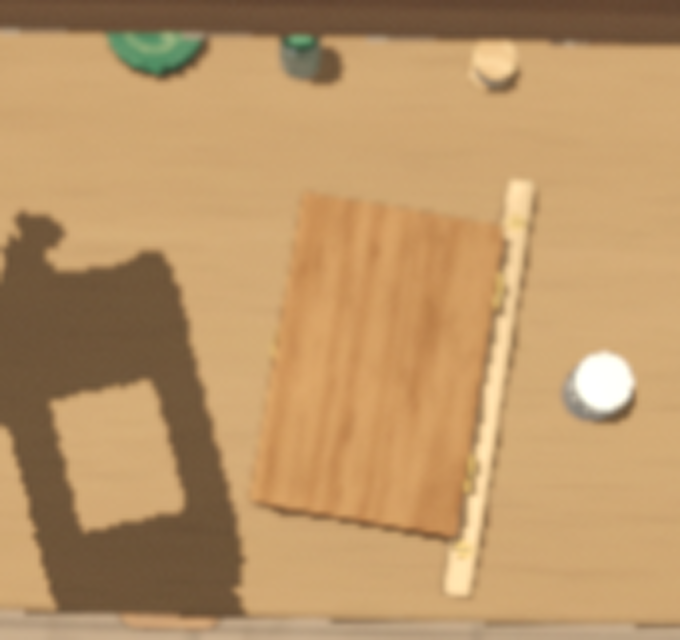

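```bash
python3 - <<'E'
from h import *
t=np.array([.990,-.141]);n=np.array([-.141,-.990]);f=np.array([.525,-.1035])
for nm,o,L in(('scene',(220,190),[(443,205),(620,318),(412,558),(226,430)]),('top',(250,190),[(304,191),(502,225),(457,540),(252,503)])):
    P=np.array([px2w(nm,o[0]+a/4,o[1]+b/4,.073) for a,b in L])[:,:2]
    print(nm,'along',((P-f)@t).round(4),((P-f)@t).mean().round(4),'normal',((P-f)@n).round(4))
E
```

```text
scene along [ 0.1012  0.0969 -0.1023 -0.1007] -0.0013 normal [-0.1319 -0.0014 -0.002  -0.1325]
top along [ 0.1016  0.1005 -0.1048 -0.103 ] -0.0014 normal [-0.1341 -0.0038 -0.0019 -0.1337]
```

```bash
python3 -c "
from bench import hand_in
print(hand_in())"
```

```text
the job is handed in; nothing more can be done
None
```

The sewing box is lying on its base with the lid up, against the stop rail and nearly centred on it. I handed the job in at about 7.5 s of robot time.

I pushed the box's top over with both open fingertips, and it tipped about its lower edge without sliding. I then pushed it along the worktop while turning it about 10° square to the rail.

- **Against the rail:** the push force rose to about 22 N and the box stopped moving. With the arm clear, both cameras put its back edge 1 to 4 mm from the rail face. That is about the 2 mm calibration error plus my reading error, so I took it as flush, but the pictures alone cannot confirm a zero gap.
- **Centring:** it sits about 1 mm from the middle of the rail's length.
- **Small things:** the tin, stick, spool and pill bottle appear at the same pixel positions as before, and the robot was touching nothing at the end. The yellow and the small brown look-alikes were never approached to push, but I did not measure them again afterwards.

No check failed.

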